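# Hold a shelf bracket against the sprung fence

### The arm

A 6-joint arm with a two-finger parallel gripper is mounted at the origin on the work surface. World frame = base frame: x ahead of the robot, y to its left, z up, the work surface at z = 0. Lengths are in m, angles in rad, forces in N, time in s.
With the tool pointing down it reaches from about 0.375 to 0.975 m from the base axis. Payload 3.8 kg.
Tool frame: the origin (TCP) lies midway between the tips of the shut fingers; the grasp point (between the pads) lies 19 mm behind it; x points along the fingers, y is the direction in which the jaws open and shut, and the axes are right-handed (so a half turn about x gives the same grasp; the last joint's range is limited). The gripper opens to 88 mm and grips with 3 to 60 N. Pads are 18 mm wide; open, the fingers measure 123 mm over their backs; the gripper's body (75 mm by 187 mm) begins 45 mm behind the grasp point.
Start: joints at [-1.35, 0.264, 1.604, -0, 1.274, -0.037], TCP at [0.172, -0.653, 0.239] pointing down, gripper open.
Joint ranges: [-2.63, 2.63], [-0.94, 2.18], [0.31, 2.57], [-1.31, 4.45], [0, 2.66], [-2.55, 2.55]. Speed limits (rad/s): [2.57, 2.57, 3.14, 3.14, 3.14, 3.14].

### API

Orientations are given as a rotation vector (axis times angle).
In Python, from cell import manip, inverse_kinematics, cams, order gives the robot as it stands. Calls block until the motion is done:
- manip.move_pose(position, orientation): joint-space move of the TCP to a pose.
- manip.move_linear(position, rate=0.15, rot=None): straight line of the TCP; rot=None keeps the orientation; rate is the mean speed in m/s.
- manip.set_joints(angles): joint-space move.
- manip.set_gripper(opening, force=None): finger opening in m; force is the grip in N (None keeps the last); returns when the fingers have stopped.
- manip.dwell(seconds).
- inverse_kinematics(position, orientation): joint angles nearest the present ones, or None.
- manip.state(): the state.
- cams.capture(name): name is "side" or "top" or "wrist"; returns a dict with "image" (384x512x3 uint8, blue, green, red), "z_map" (384x512 float32, m along the optical axis (not along the pixel's ray), 0 where there is no reading), "intrinsics" (3x3 intrinsics, pixels), "position" and "orientation" of the camera in the world; the wrist camera has in their place "T_tool_cam" (4x4, takes a point from camera to tool coordinates, whose origin is the TCP and whose axes are the tool frame's). Camera axes: x right, y down, z forward; pixel columns grow to the right and rows downward; lengths in m; the calibration is good to about 2 mm. A picture is of the moment at which its call begins: read the wrist's pose just before it.
A pose or a line that the arm cannot do raises manip.IKError and nothing moves.
- order.close_job(): hands the job in, once; it reports no verdict.
The state is a dict: "clock": time; "joint_pos": joint angles; "joint_velocities": joint speeds; "tau": joint torques, N m; "tool_pos": TCP position; "tcp_rot": TCP orientation; "contact_force": force on the tool from outside, world axes, zero at the start; "moment": the same for the moment, N m; "gripper_width": finger opening in m.
Only numpy, scipy, OpenCV 4.12 (cv2) and the standard library are available. Lean on these libraries where they do the work, as an engineer would, in place of code of your own. Each camera call takes 0.05 s, during which the arm holds its last target. There are 200 camera calls.

### The job

Pick up the orange scraper block and use it (not the gripper or the bracket) to wipe the four loose brown wood chips off the jig's plate, then put the scraper down on the table. Pick up the blue T bracket, stand it on the plate and press its wide back plate flat against the fence, centred between the yellow marks, with a steady 10 N or so, so that the fence's pointers stay over the green zones; never push the fence right back to its stop, and leave the mug, tape roll and small parcel where they are. Finish while still holding the bracket pressed there, for a colleague to drive the screws: do not let go.

Things in the scene. Friction and masses are not known exactly. Their poses are not given: they have to be found in the camera images.
- jig: Assembly jig, fixed; place and yaw vary. Plywood plate 18 mm thick, origin on the table; +x points from the open front edge to the fence, z up. Plate spans x -90 to +130, y -140 to +140 mm; front and side edges open. Two grey spring housings behind the fence (x +90 to +130, tops 68 mm above the table). At the start the four chips lie on the plate at x -45 to +25, y -95 to +95 mm.
- fence (a joint): How far (m) the sprung fence is pushed back along the jig's +x: 0 at rest, stop at 0.025. It slides without turning, on a spring of 800 N/m with no preload: 10 N is 0.0125. Pointers on its top stand over white below 7.5 mm, green to 17.5, then red. The fence is a bar along the jig's y, over the plate's whole width, 16 mm thick, top 62 mm above the table, with a flat aluminium face.
- jig_mid (a point): Foot of the fence's face at rest, midway between the two yellow marks (y +77 and -77 mm), on the plate's top, at jig x +50, y 0, z +18 mm. Fixed to the jig (does not move with the fence); axes as the jig's.
- bracket: Blue T-shaped shelf bracket, loose, 0.2 to 0.4 kg, standing on the table left or right of the jig. Back plate 12 (x) x 130 (y) x 60 mm high; its back face, to be pressed on the fence, is at x +50 mm. Web 18 mm thick (y) from there to x -40 mm, 60 mm high (40 mm high before x -20). Origin on the underside on the web's midline, z up. Grip the web across y from above at the origin.
- bracket_back (a point): Foot of the bracket's back face, at its middle (bracket x +50, y 0, z 0 mm): the face that goes on the fence.
- scraper: Scraper block, loose, 0.11 to 0.23 kg, standing on the table on the other side of the jig from the bracket. Black rubber foot 110 (x) x 26 (y) x 26 mm high, orange grip on it 90 (x) x 22 (y) mm, reaching 70 mm above the underside. Origin at the centre of the underside, z up. Grip it across y from above.
- chip0: Loose chip of dark brown wood, 28 x 22 x 10 mm thick, 10 g; origin at the centre of its underside, z up.
- chip1: Loose chip of dark brown wood, 28 x 22 x 10 mm thick, 10 g; origin at the centre of its underside, z up.
- chip2: Loose chip of dark brown wood, 28 x 22 x 10 mm thick, 10 g; origin at the centre of its underside, z up.
- chip3: Loose chip of dark brown wood, 28 x 22 x 10 mm thick, 10 g; origin at the centre of its underside, z up.
- mug: White mug, 80 mm across, 90 mm high, to the far left or far right of the jig; a bystander, leave it. Origin at the centre of its underside.
- tape: Yellow roll of tape lying flat, 100 mm across, 48 mm high, on the other far side; a bystander, leave it. Origin at the centre of its underside.
- parcel: Small white and navy parcel, 60 x 90 x 40 mm high, beyond the jig; a bystander, leave it. Origin at the centre of its underside.

How it is judged:
By the outcome, as a careful person would: the job done as asked, in the order asked, and still so for the second after the job is handed in, while the arm keeps its last pose, push and grip.
It also fails if it takes over 72 s, if anything falls off the work surface, if the arm or the gripper's body presses on something with over 40 N, if the wrist force passes 120 N, or if a joint passes its speed limit or range.

## Working session

There is one attempt and no reset: what is moved stays moved. The work goes in short steps, each a Python script; the robot and the scene stay as the last script left them, time stands still between calls to the robot, and variables do not carry over. Pictures are saved under pics/ and viewed, about 8 in all and at most 12, crops included, and the job is handed in when it is done.

```bash
ls; mkdir -p pics
python3 - <<'E'
from cell import manip,cams
import cv2,numpy as np
s=manip.state();print(s)
for n in("top","side"):
    c=cams.capture(n);cv2.imwrite(f"pics/{n}0.png",c["image"]);np.savez(f"pics/{n}0.npz",**{k:v for k,v in c.items()})
    print(n,c["intrinsics"],c["position"],c["orientation"])
E
```

```text
pics
{'clock': 0.0, 'joint_pos': array([-1.34986903e+00,  2.64731437e-01,  1.60531390e+00,  2.59539774e-05,
        1.27367923e+00, -3.68918884e-02]), 'joint_velocities': array([ 7.21650766e-04,  2.17696736e-03, -4.28978523e-05,  3.50291135e-04,
       -1.47075618e-03, -2.04881635e-04]), 'tau': array([ 1.57387247e-03, -5.02106524e+01, -3.56870341e+01,  7.29834870e-02,
        2.93568650e-02, -1.80347424e-04]), 'tool_pos': array([ 0.1719698 , -0.65202692,  0.23743507]), 'tcp_rot': array([ 2.08471745,  0.27248782, -2.08507736]), 'contact_force': array([-0.05588155, -0.3623767 , -0.24858608]), 'moment': array([ 0.00122045,  0.01292772, -0.03703322]), 'gripper_width': 0.08830451547368277}
top [[403.09575723   0.         249.5002762 ]
 [  0.         403.09575723 195.31813919]
 [  0.           0.           1.        ]] [ 0.4294745  -0.01371277  1.25150954] [-2.13143334  2.17541864 -0.12768339]
side [[373.75252318   0.         255.94051571]
 [  0.         373.75252318 192.94156713]
 [  0.           0.           1.        ]] [0.29584599 0.67961522 0.66533111] [-0.48950177  2.63052363 -1.27729755]
```

Run:
```python
import cv2
i=cv2.imread("pics/top0.png");cv2.imwrite("pics/top0b.png",cv2.resize(i,(768,576),interpolation=cv2.INTER_CUBIC))
```

```text
(no output)
```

View pics/top0b.png

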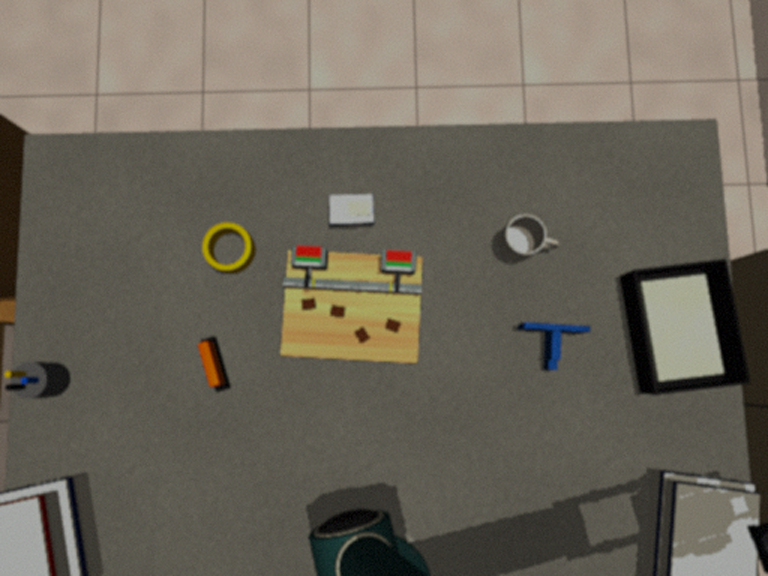

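The top view (768x576) shows the jig with corners near (281,355), (418,362), (421,257) and (290,250). Its fence is on the far side and its pointers are at (307,275) and (397,280). The scraper is at (213,363), the bracket at (553,340), the chips at (308,304), (337,311), (362,335) and (393,325), the tape at (228,247), the mug at (525,236) and the parcel at (352,209).

```bash
cat > h.py <<'E'
import cv2,numpy as np
from scipy.spatial.transform import Rotation as R
def cloud(c):
    """world xyz per pixel (fixed camera) from the depth map"""
    K=c["intrinsics"];z=c["z_map"];v,u=np.indices(z.shape)
    p=np.stack([(u-K[0,2])/K[0,0]*z,(v-K[1,2])/K[1,1]*z,z],-1)
    return p@R.from_rotvec(c["orientation"]).as_matrix().T+c["position"]
def wcloud(c,s):
    K=c["intrinsics"];z=c["z_map"];v,u=np.indices(z.shape)
    p=np.stack([(u-K[0,2])/K[0,0]*z,(v-K[1,2])/K[1,1]*z,z],-1)
    T=c["T_tool_cam"];p=p@T[:3,:3].T+T[:3,3]
    return p@R.from_rotvec(s["tcp_rot"]).as_matrix().T+s["tool_pos"]
def rect(P):
    (c,wh,a)=cv2.minAreaRect((P[:,:2]*1000).astype(np.float32));return np.round(c,1),np.round(wh,1),round(a,1)
def blobs(mask,P,zlo,zhi,amin):
    m=(mask&(P[...,2]>zlo)&(P[...,2]<zhi)).astype(np.uint8)
    n,l,st,_=cv2.connectedComponentsWithStats(m)
    return [P[l==i] for i in range(1,n) if st[i,4]>=amin]
E
python3 - <<'E'
from h import *
c=dict(np.load("pics/top0.npz"));P=cloud(c)
hsv=cv2.cvtColor(c["image"],cv2.COLOR_BGR2HSV);H,S,V=[hsv[...,k].astype(int) for k in range(3)]
xy=lambda P:(P[...,0]>.25)&(P[...,0]<.95)&(abs(P[...,1])<.55)
for n,m,zl,zh,a in[("orange",(H<16)&(S>180)&(V>130),.05,.09,30),("blue",(H>100)&(H<125)&(S>130),.03,.08,50),("bluelow",(H>100)&(H<125)&(S>130),.05,.08,50),
  ("chips",(H<14)&(V<120)&(S>90),.02,.035,15),("plate",(H>8)&(H<28)&(S>60)&(V>110),.01,.03,500),("hous",S>-1,.052,.08,60),("obj",S>-1,.03,.12,60)]:
    for b in blobs(m&xy(P),P,zl,zh,a): print(n,len(b),rect(b),"z",np.round(np.percentile(b[:,2],[5,50,95]),4))
m=(abs(P[...,0]-.4)<.05)&(abs(P[...,1]-.15)<.03);print("table z",np.median(P[m][:,2]))
i=cv2.imread("pics/top0.png")[155:250,120:400];i=cv2.resize(i,None,fx=2.8,fy=2.8,interpolation=cv2.INTER_CUBIC)
cv2.imwrite("pics/crop1.png",i)
E
```

```text
orange 105 (array([666.3, 122.6]), array([45.5, 19.2]), 88.5) z [0.0665 0.0692 0.0728]
orange 103 (array([652. , -56.2]), array([45.9, 19.9]), 83.2) z [0.0652 0.0691 0.0725]
orange 175 (array([447.1, 319.4]), array([86.4, 20.8]), 17.1) z [0.0655 0.0691 0.0729]
blue 402 (array([ 468.2, -359. ]), array([127.3,  86.1]), 85.0) z [0.0356 0.0591 0.0638]
bluelow 310 (array([ 476.9, -359.8]), array([127.3,  68.6]), 85.0) z [0.0544 0.0601 0.0642]
chips 33 (array([566. , 129.6]), array([18.9, 13. ]), 89.1) z [0.0237 0.0278 0.0315]
chips 41 (array([547.9,  70.1]), array([21.5, 15.9]), 89.9) z [0.024  0.0274 0.0301]
chips 40 (array([517.5, -41.9]), array([23. , 16.5]), 70.8) z [0.0249 0.0286 0.031 ]
chips 42 (array([498.9,  21.7]), array([22.2, 16.3]), 25.8) z [0.0241 0.0275 0.0324]
chips 28 (array([461.9, 312.1]), array([66.7,  4.1]), 17.0) z [0.023  0.0267 0.0335]
plate 590 (array([641.3,  36.3]), array([168.4,  58.4]), 85.9) z [0.014  0.018  0.0221]
plate 3444 (array([520.6,  43.8]), array([280., 140.]), 85.7) z [0.0138 0.0179 0.0221]
hous 81 (array([ 699.5, -323.4]), array([70.7, 29. ]), 36.
[... 395 characters left out ...]
[446.7, 320. ]), array([88.9, 24.6]), 17.4) z [0.0585 0.0685 0.0726]
obj 578 (array([758.3,  38.4]), array([62.1, 90.9]), 1.4) z [0.0352 0.0404 0.0445]
obj 460 (array([ 689.1, -316.5]), array([ 78.6, 103.7]), 17.6) z [0.0342 0.0726 0.092 ]
obj 425 (array([683.3, 292.2]), array([99. , 96.5]), 44.2) z [0.0342 0.0468 0.0513]
obj 1382 (array([628.8,  35. ]), array([273.9,  81.8]), 85.6) z [0.0414 0.0651 0.0729]
obj 683 (array([ 493.4, -538.6]), array([246.7,  34.9]), 3.5) z [0.0336 0.0589 0.0729]
obj 437 (array([ 466.8, -359. ]), array([127.3,  89.2]), 85.2) z [0.0354 0.059  0.0637]
obj 324 (array([447. , 318.9]), array([89.2, 26.4]), 18.1) z [0.0353 0.0676 0.0721]
table z -0.0006977542477129006
```

View pics/crop1.png

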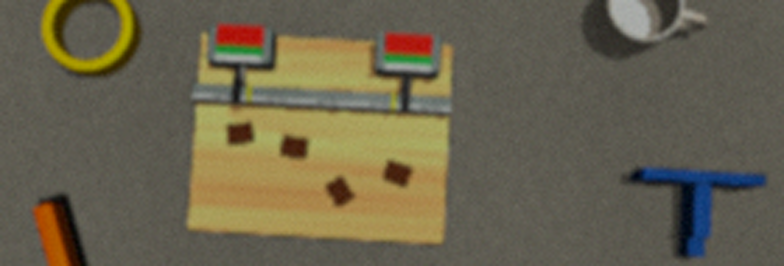

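```bash
cat >> h.py <<'E'
YAW=np.radians(-4.4);O=np.array([.5405,.0423])
def jig(x,y):
    c,s=np.cos(YAW),np.sin(YAW);return O+np.array([c*x-s*y,s*x+c*y])
def rot(yaw):
    """tool down, jaws along the y axis of a thing with this yaw"""
    from cell import manip,inverse_kinematics
    x=np.array([0,0,-1.]);y=np.array([-np.sin(yaw),np.cos(yaw),0])
    return [R.from_matrix(np.stack([x,q,np.cross(x,q)],1)).as_rotvec() for q in(y,-y)]
def pick_rot(pos,yaw):
    from cell import inverse_kinematics
    best=None
    for r in rot(yaw):
        q=inverse_kinematics(pos,r)
        if q is not None and(best is None or abs(q[5])<best[0]): best=(abs(q[5]),r,q)
    return best[1]
E
python3 - <<'E'
from h import *
from cell import manip,cams
p=[.447,.3195];r=pick_rot(p+[.2],np.radians(17.1))
s=manip.state();print(r)
manip.move_pose(p+[.16],r);manip.set_gripper(.06,40)
manip.move_linear(p+[.034],.12)
manip.set_gripper(0,40);s=manip.state();print(s["clock"],s["tool_pos"],s["gripper_width"],s["contact_force"])
manip.move_linear(p+[.15],.15)
s=manip.state();print(s["clock"],s["tool_pos"],s["gripper_width"],s["contact_force"],s["joint_pos"])
E
```

```text
[-0.23424588  1.55807359  0.23424588]
6.0667 [0.44711604 0.31968822 0.03417704] 0.021638650325837713 [0.02848866 0.63265479 1.27751405]
6.9917 [0.44621379 0.31895601 0.14884782] 0.021679125395078203 [ 0.20150286 -0.55486333 -1.53528339] [ 5.75193192e-01  1.01816891e-01  1.96766586e+00 -2.34160525e-05
  1.07413964e+00 -1.29399535e+00]
```

Run:
```python
from h import *
from cell import manip,cams
p=list(jig(-.009,-.122));r=pick_rot(p+[.2],YAW)
manip.move_pose(list(jig(-.03,0))+[.24],r)
s=manip.state();c=cams.capture("wrist");cv2.imwrite("pics/w1.png",c["image"]);P=wcloud(c,s)
np.savez("pics/w1.npz",P=P,image=c["image"])
manip.move_pose(p+[.13],r);s=manip.state();print(s["clock"],s["tool_pos"],s["joint_pos"][5],s["contact_force"])
```

```text
10.2667 [ 0.52267838 -0.07834496  0.13061244] 1.4516269584246333 [ 0.30893962 -0.29339556 -0.75291305]
```

View pics/w1.png

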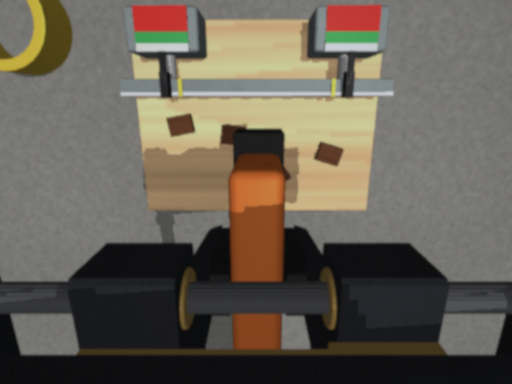

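The wrist view shows the fence level at row 88, with yellow marks at columns 180 and 333. Chips are visible at (181,125), (232,134), (329,154) and partly at (285,172), and the scraper is held straight. I'll check the jig against this cloud.

Run:
```python
from h import *
d=np.load("pics/w1.npz");P=d["P"];I=d["image"]
hsv=cv2.cvtColor(I,cv2.COLOR_BGR2HSV);H,S,V=[hsv[...,k].astype(int) for k in range(3)]
c_,s_=np.cos(YAW),np.sin(YAW)
J=lambda p:np.stack([(p[...,0]-O[0])*c_+(p[...,1]-O[1])*s_,-(p[...,0]-O[0])*s_+(p[...,1]-O[1])*c_],-1)*1000
row=np.indices(H.shape)[0];top=row<212
# fence top: grey low-sat pixels in rows 75..97 away from pointers
m=(row>74)&(row<98)&(P[...,2]>.055)&(P[...,2]<.07)
Q=P[m];q=J(Q);print("fence z",np.median(Q[:,2]),"y",q[:,1].min(),q[:,1].max())
b=[];
for y0 in range(-130,131,20):
    k=abs(q[:,1]-y0)<10
    if k.sum()>5:b.append((y0,*np.percentile(q[k,0],[3,50,97])))
b=np.array(b);print(np.round(b,1));print("slope deg",np.degrees(np.polyfit(b[:,0],b[:,2],1)[0]))
ym=(H>22)&(H<33)&(S>150)&(row>74)&(row<98)&(P[...,2]>.04)
qq=J(P[ym]);
for sg in(1,-1): print("mark",np.median(qq[qq[:,1]*sg>0],0),(qq[:,1]*sg>0).sum())
pl=(H>8)&(H<28)&(S>60)&(abs(P[...,2]-.018)<.008)&top&(V>60)
print("plate z",np.median(P[pl][:,2]),"y",np.percentile(J(P[pl])[:,1],[.3,99.7]),"x",np.percentile(J(P[pl])[:,0],[.3,99.7]))
ch=(H<14)&(V<110)&(S>90)&(row<185)
for B in blobs(ch,P,.02,.036,40): print("chip",len(B),J(B).mean(0).round(1),J(B).min(0).round(),J(B).max(0).round())
```

```text
fence z 0.061838145871689565 y -135.5717425965167 140.5652250970105
[[-130.    48.7   56.3   63.1]
 [-110.    48.7   55.9   63. ]
 [ -90.    48.7   56.3   64.2]
 [ -70.    48.7   56.3   63. ]
 [ -50.    48.5   55.4   63. ]
 [ -30.    47.8   55.4   63. ]
 [ -10.    47.8   55.4   63. ]
 [  10.    47.7   55.3   62.9]
 [  30.    47.7   55.4   62.9]
 [  50.    47.7   55.3   62.9]
 [  70.    47.6   55.3   62.9]
 [  90.    45.6   55.2   64.4]
 [ 110.    47.6   55.3   62.9]
 [ 130.    47.6   55.3   62.8]]
slope deg -0.23968060297004926
mark [57.60816145 79.21868244] 18
mark [nan nan] 0
plate z 0.017887624073198466 y [-136.25677527  249.63833905] x [-90.61144451 135.02347181]
chip 377 [15.7 89.8] [ 5. 77.] [ 27. 104.]
chip 199 [ 5.1 35.3] [-5. 22.] [14. 43.]
chip 369 [-17.8 -82.7] [-30. -97.] [ -6. -68.]
chip 42 [-43.2 -33.2] [-50. -37.] [-36. -30.]
  return _methods._mean(a, axis=axis, dtype=dtype,
  ret = um.true_divide(
```

```bash
sed -i 's/^YAW=.*/YAW=np.radians(-4.25);O=np.array([.5396,.0436])/' h.py
python3 - <<'E'
from h import *
from cell import manip,cams
P=lambda x,y,z:list(jig(x,y))+[z]
r=pick_rot(P(-.01,-.123,.13),YAW)
z=.034+.018+.0012
manip.move_linear(P(-.01,-.123,z+.02),.2,rot=r)
manip.move_linear(P(-.01,-.123,z),.06)
s=manip.state();print(s["clock"],s["tool_pos"],s["contact_force"])
for y in(-.05,.05,.152):
    manip.move_linear(P(-.01,y,z),.11);s=manip.state();print(s["tool_pos"],s["contact_force"])
manip.move_linear(P(-.01,.152,.14),.2)
s=manip.state();print(s["clock"],s["gripper_width"],s["contact_force"])
c=cams.capture("top");cv2.imwrite("pics/t2.png",cv2.resize(c["image"][110:270,100:330],None,fx=3,fy=3,interpolation=cv2.INTER_CUBIC))
E
```

```text
11.1833 [ 0.52989662 -0.07932337  0.06246281] [-2.28702089  1.78998594 29.14582014]
[ 0.53304521 -0.00873723  0.06150679] [ -5.04171549 -11.73549885  30.14186689]
[0.53916983 0.09177881 0.06110407] [ -7.15925111 -13.86000302  31.22361999]
[0.54162211 0.19689247 0.05383639] [ 0.68160068  1.92051813 -0.86100844]
14.7167 0.023301204166310128 [ 0.50218446  0.78347266 -2.24900448]
```

View pics/t2.png

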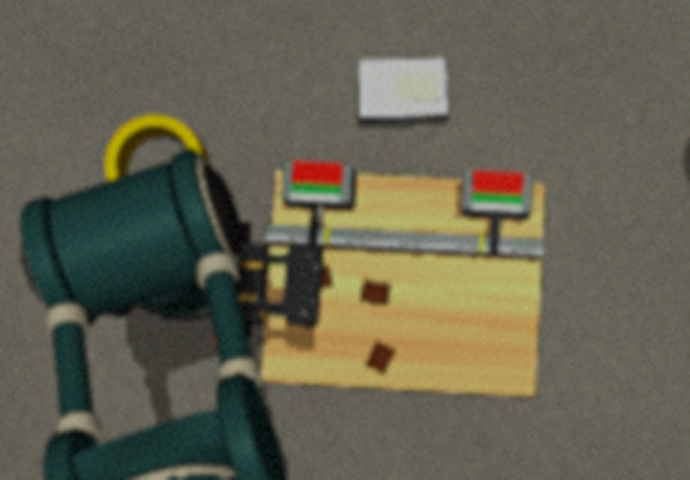

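The view shows that the sweep failed. Chips A (323,278) and B (375,292) have not moved, and another chip is now at (380,355). The scraper rode about 10 mm high with 30 N of load, so it may be pitched in the grip. I'll check the tool tilt and look at it from the side.

Run:
```python
from h import *
from cell import manip,cams
s=manip.state();print(s["tool_pos"],R.from_rotvec(s["tcp_rot"]).as_matrix().round(3).tolist(),s["joint_pos"].round(3))
c=cams.capture("side");np.savez("pics/s2.npz",**c)
w=cams.capture("wrist");np.savez("pics/w2.npz",P=wcloud(w,s),image=w["image"])
a=cv2.resize(c["image"],(400,300));b=cv2.resize(w["image"],(400,300))
hsv=cv2.cvtColor(c["image"],cv2.COLOR_BGR2HSV);P=cloud(c)
m=(hsv[...,0]<14)&(hsv[...,1]>180)&(hsv[...,2]>90)
v,u=np.where(m&(P[...,1]>.1));print(u.mean(),v.mean(),len(u))
u0=int(np.clip(u.mean()-130,0,252));v0=int(np.clip(v.mean()-97,0,189))
cv2.imwrite("pics/s2.png",np.hstack([cv2.resize(c["image"][v0:v0+195,u0:u0+260],(400,300),interpolation=cv2.INTER_CUBIC),b]))
```

```text
[0.53938067 0.19530255 0.13802288] [[-0.003, -0.074, -0.997], [-0.001, -0.997, 0.074], [-1.0, 0.001, 0.003]] [ 0.304  0.16   1.923 -0.     1.062  1.949]
247.61963190184048 232.08282208588957 326
```

View pics/s2.png

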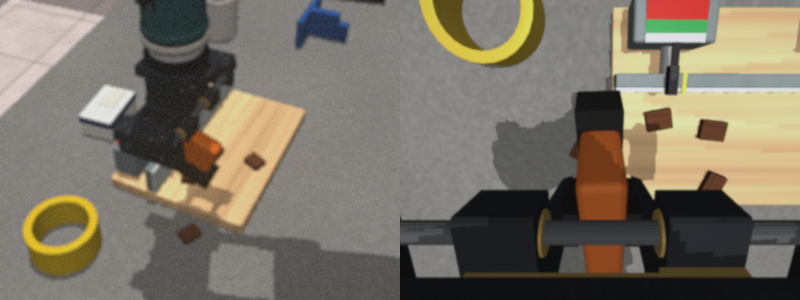

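Run:
```python
from h import *
c=dict(np.load("pics/s2.npz"));d=np.load("pics/w2.npz");w1=np.load("pics/w1.npz")
for n,I,P,lo in(("side",c["image"],cloud(c),.08),("wrist",d["image"],d["P"],.1),("wrist1",w1["image"],w1["P"],.2)):
    h=cv2.cvtColor(I,cv2.COLOR_BGR2HSV);H,S,V=[h[...,k].astype(int) for k in range(3)]
    m=(H<14)&(S>150)&(V>60)&(P[...,2]>lo)&(P[...,2]<.3)&(P[...,0]>.4);Q=P[m]
    print(n,len(Q),Q.min(0).round(3),Q.max(0).round(3))
    for x0 in np.arange(.46,.62,.01):
        k=abs(Q[:,0]-x0)<.005
        if k.sum()>8: print(round(x0,2),k.sum(),np.percentile(Q[k,2],[3,97]).round(4),np.percentile(Q[k,1],[3,97]).round(4))
P=cloud(c);h=c["image"].max(-1)
m=(h<60)&(P[...,1]>.15)&(P[...,1]<.25)&(P[...,2]>.05)&(P[...,2]<.135)
Q=P[m];print("black")
for x0 in np.arange(.46,.62,.01):
    k=abs(Q[:,0]-x0)<.005
    if k.sum()>4: print(round(x0,2),k.sum(),np.percentile(Q[k,2],[3,97]).round(4))
```

```text
side 416 [0.488 0.184 0.124] [0.533 0.23  0.208]
0.49 51 [0.1501 0.1694] [0.1898 0.2071]
0.5 103 [0.1252 0.1735] [0.1896 0.2078]
0.51 119 [0.1326 0.1784] [0.1912 0.2082]
0.52 99 [0.1336 0.1792] [0.1915 0.2068]
0.53 44 [0.1366 0.1706] [0.204 0.207]
wrist 8570 [0.501 0.179 0.14 ] [0.611 0.21  0.284]
0.5 61 [0.1687 0.1726] [0.1873 0.2075]
0.51 551 [0.1716 0.1762] [0.1873 0.2065]
0.52 640 [0.1756 0.1801] [0.1867 0.2061]
0.53 417 [0.1794 0.1829] [0.187  0.2055]
0.55 532 [0.1828 0.1922] [0.184  0.2053]
0.56 1320 [0.1908 0.1961] [0.1846 0.2046]
0.57 2708 [0.1843 0.1973] [0.1843 0.2039]
0.58 2301 [0.1603 0.1846] [0.1843 0.2037]
0.61 36 [0.2837 0.2837] [0.1912 0.1912]
wrist1 8251 [0.475 0.03  0.232] [0.558 0.059 0.278]
0.48 676 [0.2742 0.2768] [0.0388 0.0581]
0.49 914 [0.274  0.2768] [0.0381 0.0575]
0.5 50 [0.2753 0.2771] [0.0406 0.0563]
0.51 424 [0.2725 0.2767] [0.0356 0.0563]
0.52 1170 [0.273  0.2768] [0.0353 0.0555]
0.53 1238 [0.2732 0.2768] [0.0347 0.0548]
0.54 1306 [0.2739 0.2768] [0.0342 0.0536]
0.55 1449 [0.2731 0.2769] [0.033  0.0531]
0.56 1024 [0.2393 0.2755] [0.0335 0.0514]
black
0.5 43 [0.1087 0.1251]
0.51 38 [0.1049 0.1277]
0.52 48 [0.1085 0.1324]
0.53 35 [0.1115 0.1344]
0.54 17 [0.1179 0.1286]
0.55 7 [0.1199 0.1267]
```

The scraper was level before I lowered it and is now pitched about 18°, with the fence end up. Its far end sat about 4 mm too far forward in the grip, so it landed on the fence. I'll put it down to level it, measure it, regrip it centred and then re-sweep with more clearance.

Run:
```python
from h import *
from cell import manip,cams
p=[.41,.33];r=pick_rot(p+[.15],YAW)
manip.move_pose(p+[.12],r);manip.move_linear(p+[.06],.15)
for z in np.arange(.056,.033,-.004):
    manip.move_linear(p+[z],.08);s=manip.state();print(z.round(3),s["contact_force"].round(1),s["tool_pos"].round(4))
    if s["contact_force"][2]>6: manip.set_gripper(.015,8)
s=manip.state();print(s["gripper_width"])
manip.set_gripper(.06,40);manip.move_linear([.36,.33,.2],.25)
s=manip.state();c=cams.capture("wrist");P=wcloud(c,s)
h=cv2.cvtColor(c["image"],cv2.COLOR_BGR2HSV);H,S,V=[h[...,k].astype(int) for k in range(3)]
for B in blobs((H<14)&(S>150)&(V>60),P,.045,.09,100): print(rect(B),np.percentile(B[:,2],[3,50,97]).round(4))
t=cams.capture("top");Q=cloud(t);h=cv2.cvtColor(t["image"],cv2.COLOR_BGR2HSV);H,S,V=[h[...,k].astype(int) for k in range(3)]
for B in blobs((H<14)&(V<130)&(S>90),Q,.004,.036,12): print("chip",len(B),rect(B),np.median(B[:,2]).round(4))
for B in blobs((H<16)&(S>180)&(V>130),Q,.05,.09,30): print("top",rect(B))
print(s["clock"])
cv2.imwrite("pics/t3.png",np.hstack([cv2.resize(c["image"],(400,300)),cv2.resize(t["image"][120:270,110:310],(400,300),interpolation=cv2.INTER_CUBIC)]))
```

```text
0.056 [-0.8 -0.2 -1.2] [0.4105 0.3304 0.0568]
0.052 [ 0.1 -0.  -2.2] [0.4098 0.3299 0.0519]
0.048 [-0.4  0.5 -1.9] [0.4097 0.3298 0.0476]
0.044 [-0.8  0.4 -1.8] [0.4097 0.3298 0.0436]
0.04 [-1.   0.7  2.9] [0.4102 0.3305 0.0404]
0.036 [-3.4  0.4  7. ] [0.4101 0.3307 0.0369]
0.025606231124966832
(array([398.5, 330.9]), array([21.1, 88.1]), 86.5) [0.0577 0.0694 0.0708]
chip 34 (array([564.7, 129.4]), array([15.7, 19.2]), 2.1) 0.0288
chip 38 (array([547.8,  69.9]), array([21.7, 15.8]), 88.2) 0.0285
chip 59 (array([529.4, 217.2]), array([26.3, 20.6]), 62.1) 0.0094
chip 43 (array([484.2,  65.5]), array([16.4, 22.8]), 63.3) 0.0274
chip 27 (array([427.5, 315.6]), array([42.5,  9.8]), 4.1) 0.0255
top (array([666.3, 122.7]), array([46.6, 20.8]), 85.4)
top (array([652. , -56.3]), array([45.5, 19.9]), 85.4)
top (array([414.9, 327.5]), array([21. , 60.6]), 87.9)
21.0167
```

View pics/t3.png

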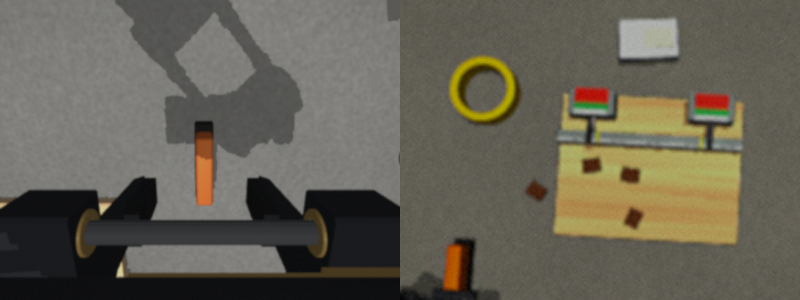

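Run:
```python
from h import *
from cell import manip,cams
p=[.401,.3305];r=pick_rot(p+[.15],YAW)
manip.move_pose(p+[.11],r);manip.move_linear(p+[.034],.12)
manip.set_gripper(0,50);s=manip.state();print(s["tool_pos"],s["gripper_width"]);z0=s["tool_pos"][2]
manip.move_linear(p+[.12],.2)
P=lambda x,y,z:list(jig(x,y))+[z]
manip.move_pose(P(-.022,-.026,.12),pick_rot(P(-.022,-.026,.12),YAW))
z=.034+.018+.0015
manip.move_linear(P(-.022,-.026,z+.015),.2)
manip.move_linear(P(-.022,-.026,z),.06)
s=manip.state();print(s["clock"],s["tool_pos"],s["contact_force"])
if s["contact_force"][2]<12:
    for y in(.06,.152):
        manip.move_linear(P(-.022,y,z),.11);s=manip.state();print(s["tool_pos"],s["contact_force"])
manip.move_linear(P(-.022,.152,.13),.2)
manip.move_pose(p+[.1],r)
s=manip.state();print(s["clock"],s["gripper_width"])
t=cams.capture("top");Q=cloud(t);h=cv2.cvtColor(t["image"],cv2.COLOR_BGR2HSV);H,S,V=[h[...,k].astype(int) for k in range(3)]
for B in blobs((H<14)&(V<130)&(S>90),Q,.004,.04,12): print("chip",len(B),rect(B),np.median(B[:,2]).round(4))
cv2.imwrite("pics/t4.png",cv2.resize(t["image"][120:270,110:310],(800,600),interpolation=cv2.INTER_CUBIC))
```

```text
[0.40104666 0.33047621 0.03409548] 0.021615073072721973
25.6917 [0.51559037 0.01929942 0.05343624] [ 0.11626329  0.80484581 -1.28721132]
[0.52200445 0.10482185 0.05345877] [-1.11251037 -0.16181862 -1.30053389]
[0.52867094 0.19642531 0.05330767] [-0.03074702  0.21575491 -2.43138073]
28.9167 0.021296601719023263
chip 59 (array([591.2, 195.9]), array([20.9, 27.2]), 75.3) 0.0095
chip 61 (array([557.1, 201.9]), array([28.2, 19.3]), 88.9) 0.0092
chip 59 (array([528.8, 217.2]), array([28.2, 20.5]), 58.4) 0.0096
chip 56 (array([489.1, 212.6]), array([19.6, 24.8]), 88.0) 0.0091
```

View pics/t4.png

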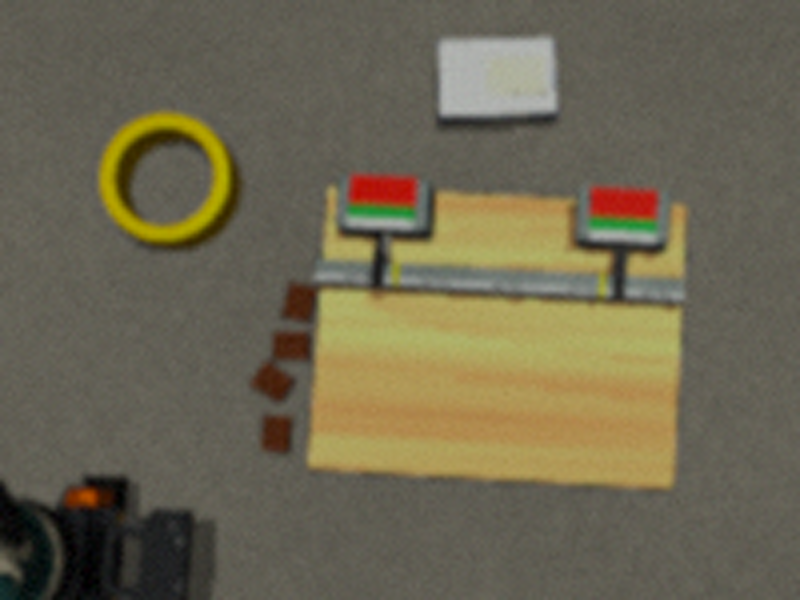

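All four chips now lie flat on the table to the left of the jig, at about (300,300), (291,345), (272,380) and (277,433), and the plate is clear. Next I put the scraper down and pick up the bracket.

Run:
```python
from h import *
from cell import manip,cams
p=[.401,.3305]
manip.move_linear(p+[.045],.15);manip.move_linear(p+[.0345],.05)
print(manip.state()["contact_force"]);manip.set_gripper(.06,50);manip.move_linear(p+[.14],.25)
b=np.array([.4625,-.3585]);y=np.radians(-5)
r=pick_rot([*b,.2],y)
manip.move_pose([b[0]-.06,b[1],.2],r)
s=manip.state();c=cams.capture("wrist");P=wcloud(c,s)
h=cv2.cvtColor(c["image"],cv2.COLOR_BGR2HSV);H,S,V=[h[...,k].astype(int) for k in range(3)]
m=(H>100)&(H<125)&(S>130)
for B in blobs(m,P,.045,.08,200):
    q=rect(B);print("wrist",q,np.median(B[:,2]).round(4),len(B))
np.savez("pics/w5.npz",P=P,image=c["image"])
print(s["clock"],s["tool_pos"],s["joint_pos"][5])
```

```text
[-0.46653457 -0.01534709 -1.37187161]
wrist (array([ 474.7, -359.2]), array([127.9,  67.7]), 85.0) 0.0597 3326
33.5833 [ 0.40287907 -0.35783661  0.19978412] 0.8840214927430736
```

Run:
```python
from h import *
from cell import manip,cams
b=[.461,-.3583];r=pick_rot(b+[.2],np.radians(-5))
manip.move_pose(b+[.11],r);manip.move_linear(b+[.014],.12)
manip.set_gripper(0,55);s=manip.state();print(s["tool_pos"],s["gripper_width"],s["contact_force"])
manip.move_linear(b+[.12],.2)
P=lambda x,y,z:list(jig(x,y))+[z]
q=P(-.03,0,.12);manip.move_pose(q,pick_rot(q,YAW));manip.dwell(.2)
s=manip.state();print(s["clock"],s["tool_pos"],s["gripper_width"],s["contact_force"])
c=cams.capture("top");np.savez("pics/t6.npz",**c);w=cams.capture("wrist");np.savez("pics/w6.npz",P=wcloud(w,s),image=w["image"])
a=cv2.resize(c["image"][120:270,110:310],(400,300),interpolation=cv2.INTER_CUBIC)
cv2.imwrite("pics/t6.png",np.hstack([a,cv2.resize(w["image"],(400,300))]))
I,Q=w["image"],wcloud(w,s)
h=cv2.cvtColor(I,cv2.COLOR_BGR2HSV);H,S,V=[h[...,k].astype(int) for k in range(3)]
for B in blobs((H>100)&(H<125)&(S>130),Q,.1,.3,200): print(rect(B),np.percentile(B[:,2],[3,50,97]).round(4),len(B))
```

```text
[ 0.46103472 -0.35841387  0.01406602] 0.01759851568889893 [-0.64790178 -0.64454583  0.40072519]
38.75 [0.50982053 0.04543446 0.12001854] 0.017839345388985583 [-0.03779162  1.29763517 -3.97745441]
(array([472.1,  47.4]), array([124.1,  63.4]), 66.1) [0.1242 0.1654 0.1668] 22254
(array([494.9,  47. ]), array([ 16.8, 111.4]), 86.8) [0.1456 0.1657 0.1668] 1215
```

View pics/t6.png

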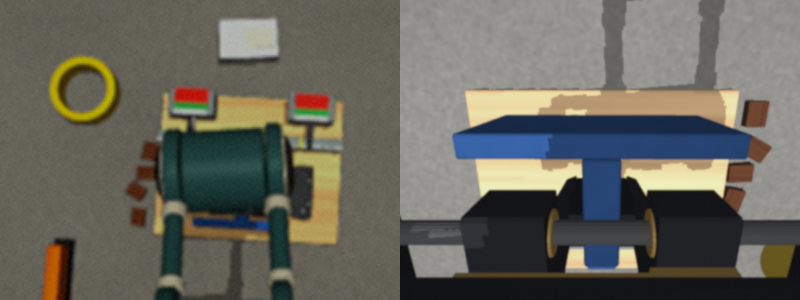

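The wrist view shows the back plate facing the robot, with the chips on the right, because my orientation picker took the half-turned tool. I'll turn the wrist back by half a turn while it is up here.

Run:
```python
from h import *
from cell import manip,cams,inverse_kinematics
s=manip.state();cur=R.from_rotvec(s["tcp_rot"]).as_matrix()[:,1]
P=lambda x,y,z:list(jig(x,y))+[z]
q=P(-.03,0,.14)
r=[k for k in rot(YAW) if R.from_rotvec(k).as_matrix()[:,1]@cur<0][0]
j=inverse_kinematics(q,r);print(j)
manip.move_pose(q,r);manip.dwell(.2)
s=manip.state();w=cams.capture("wrist");I,Q=w["image"],wcloud(w,s);np.savez("pics/w7.npz",P=Q,image=I)
cv2.imwrite("pics/w7.png",I)
print(s["clock"],s["tool_pos"],s["joint_pos"][5],s["gripper_width"],s["contact_force"])
h=cv2.cvtColor(I,cv2.COLOR_BGR2HSV);H,S,V=[h[...,k].astype(int) for k in range(3)]
T=s["tool_pos"]
m=(H>100)&(H<125)&(S>130)&(Q[...,2]>T[2]+.03)&(Q[...,2]<T[2]+.06)
B=Q[m];c_,s_=np.cos(YAW),np.sin(YAW);d=B-T
print("bracket in jig axes from TCP: x",np.percentile(d[:,0]*c_+d[:,1]*s_,[1,99])*1000,"y",np.percentile(-d[:,0]*s_+d[:,1]*c_,[.3,99.7])*1000,"z",np.median(d[:,2]))
k=(d[:,0]*c_+d[:,1]*s_)>.036
yy=(-d[:,0]*s_+d[:,1]*c_)[k];xx=(d[:,0]*c_+d[:,1]*s_)[k];zz=d[k,2]
tp=abs(zz-np.median(zz))<.003
print("yaw err deg",-np.degrees(np.polyfit(yy[tp],xx[tp],1)[0]),"roll",np.degrees(np.polyfit(yy[tp],zz[tp],1)[0]),"pitch dz",np.median(zz[tp]))
```

```text
[ 4.09875131e-02  4.06140667e-02  2.05131437e+00 -4.44089210e-16
  1.04966422e+00  1.68596033e+00]
41.7 [0.50963926 0.04580975 0.13996051] 1.685840981647688 0.01750283281254196 [ 0.56184638  0.37984086 -3.49270973]
bracket in jig axes from TCP: x [-17.60023001  49.2807696 ] y [-62.45522672  64.30011386] z 0.04569288511703151
yaw err deg -0.06271485813362718 roll -0.016302684273507586 pitch dz 0.04576361964042856
```

View pics/w7.png

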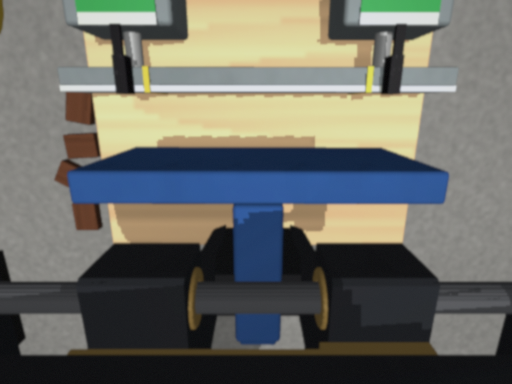

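The bracket is now the right way round, level and centred: its ends are at columns 70 and 445, and the marks at 146 and 370. I'll lower it until it touches, then press with force feedback.

Run:
```python
from h import *
from cell import manip,cams
ex=np.array([np.cos(YAW),np.sin(YAW)])
P=lambda x,y,z:list(jig(x,y))+[z]
Y=-.0005;f0=manip.state()["contact_force"].copy()
def rd():
    s=manip.state();f=s["contact_force"]-f0;d=s["tool_pos"][:2]-O
    return s,f[:2]@ex,f[2],d@ex,-d[0]*ex[1]+d[1]*ex[0]
manip.move_linear(P(-.03,Y,.045),.2);z=.034
while True:
    manip.move_linear(P(-.03,Y,z),.05);s,fx,fz,x,y=rd()
    if fz>2.5 or z<.028: break
    z-=.0007
print("touch",z,fz,s["tool_pos"])
manip.move_linear(P(-.008,Y,z),.1);s,fx,fz,x,y=rd();print(s["clock"],round(fx,1),round(fz,1),round(x*1e3,1),round(y*1e3,1))
base=fx;X=-.008
while X<.022:
    X+=.003;manip.move_linear(P(X,Y,z),.03);s,fx,fz,x,y=rd()
    print(round(s["clock"],1),X.__round__(4),round(fx,1),round(fz,1),round(x*1e3,1),round(y*1e3,1))
    if fx<-8.5 or s["clock"]>58: break
    if fz>8: z-=0
```

```text
touch 0.031200000000000006 9.530698827803075 [0.50981908 0.04533642 0.03204199]
44.1083 3.3 5.7 -5.8 -0.3
44.4 -0.005 -5.3 13.5 -5.9 -0.3
44.6 -0.002 -9.3 17.0 -3.9 -0.4
```

```bash
cat > press.py <<'E'
from h import *
from cell import manip,cams
ex=np.array([np.cos(YAW),np.sin(YAW)])
P=lambda x,y,z:list(jig(x,y))+[z]
Y=-.0005;f0=np.array([.56,.38,-3.49])
def rd():
    s=manip.state();f=s["contact_force"]-f0;d=s["tool_pos"][:2]-O
    return s,f[:2]@ex,f[2],d@ex,-d[0]*ex[1]+d[1]*ex[0],-f[0]*ex[1]+f[1]*ex[0]
def show(X,z):
    s,fx,fz,x,y,fy=rd();print(round(s["clock"],1),"cmd",round(X*1e3,1),round(z*1e3,2),"fx",round(fx,1),"fy",round(fy,1),"fz",round(fz,1),"x",round(x*1e3,1),"y",round(y*1e3,1),"z",round(s["tool_pos"][2]*1e3,2));return s,fx,fz,x
E
python3 - <<'E'
from press import *
X,z=-.002,.0312
for k in range(9):
    s,fx,fz,x=show(X,z)
    z=np.clip(z+np.clip((fz-3)*.00015,-.0008,.0012),.030,.036)
    if fz<9:
        if fx<-8: break
        X+=.003
    manip.move_linear(P(X,Y,z),.03);manip.dwell(.1)
show(X,z)
E
```

```text
44.6 cmd -2.0 31.2 fx -8.9 fy 0.1 fz 16.6 x -3.9 y -0.4 z 32.05
45.0 cmd -2.0 32.4 fx -5.8 fy 1.1 fz 8.9 x -3.4 y -0.5 z 32.1
45.3 cmd 1.0 33.28 fx -0.7 fy -0.7 fz -0.3 x 0.4 y -0.6 z 32.43
45.7 cmd 4.0 32.79 fx -3.3 fy -0.4 fz -0.1 x 3.2 y -0.6 z 32.23
46.0 cmd 7.0 32.33 fx -4.9 fy -1.4 fz 1.4 x 6.1 y -0.6 z 32.11
46.4 cmd 10.0 32.09 fx -8.3 fy -1.1 fz 5.7 x 8.6 y -0.7 z 32.1
46.4 cmd 10.0 32.5 fx -8.3 fy -1.1 fz 5.7 x 8.6 y -0.7 z 32.1
```

Run:
```python
from press import *
X,z=.010,.0325
for k in range(5):
    X+=min(.0025,max(0,.0122-rd()[3]));manip.move_linear(P(X,Y,z),.03);manip.dwell(.15)
    s,fx,fz,x=show(X,z)
    z=np.clip(z+np.clip((fz-2.5)*.00015,-.0008,.0012),.030,.036)
    if x>.0116 and abs(fz-3)<2: break
w=cams.capture("wrist");cv2.imwrite("pics/w8.png",w["image"])
t=cams.capture("top");np.savez("pics/t8.npz",**t)
cv2.imwrite("pics/f8.png",np.vstack([cv2.resize(w["image"][0:170],None,fx=1.5,fy=1.5),cv2.resize(t["image"][150:240,150:346],(768,340),interpolation=cv2.INTER_CUBIC)]))
```

```text
46.8 cmd 12.5 32.5 fx -9.6 fy -1.3 fz 5.3 x 10.4 y -0.6 z 32.18
47.2 cmd 14.3 32.91 fx -8.8 fy -0.7 fz 4.9 x 11.5 y -0.6 z 32.23
47.6 cmd 15.0 33.27 fx -9.8 fy -0.8 fz 4.1 x 11.7 y -0.6 z 32.31
```

View pics/f8.png

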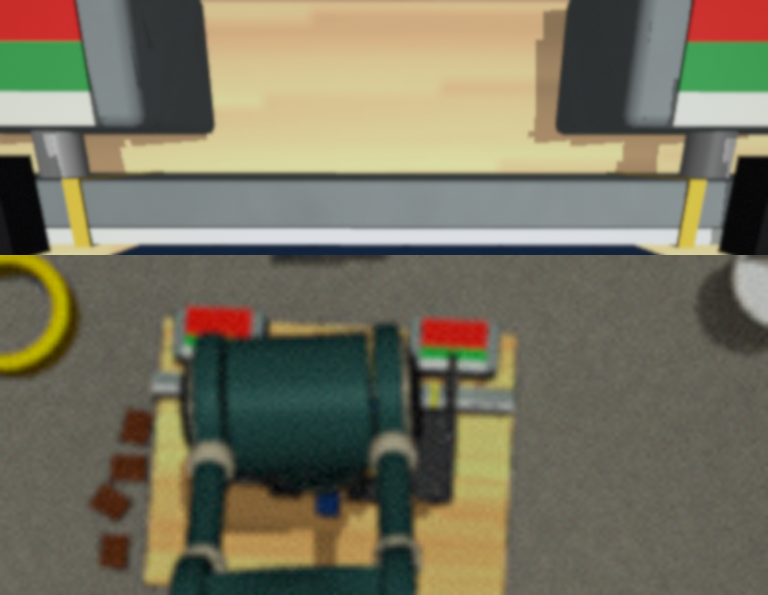

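The top view shows the right pointer's tip at (453,354), inside the green band. I'll measure the fence's travel from before and after depth, nudge it slightly and check that it holds steady.

Run:
```python
from press import *
X,z=.0162,.0334
manip.move_linear(P(X,Y,z),.03);manip.dwell(.4);show(X,z)
t=cams.capture("top");w0=dict(np.load("pics/top0.npz"))
def fx_(c):
    Q=cloud(c);d=Q[...,:2]-O;x=d@ex*1e3;y=(-d[...,0]*ex[1]+d[...,1]*ex[0])*1e3
    m=(y<-100)&(y>-134)&(x>35)&(x<88)&(abs(Q[...,2]-.062)<.009);return x[m].mean(),m.sum()
print("fence",fx_(w0),fx_(t))
manip.dwell(.6);show(X,z);print(manip.state()["joint_velocities"].round(4),manip.state()["gripper_width"])
g=lambda c:cv2.resize(c["image"][158:200,248:290],(390,390),interpolation=cv2.INTER_CUBIC)
cv2.imwrite("pics/f9.png",np.hstack([g(w0),g(t)]))
```

```text
48.3 cmd 16.2 33.4 fx -11.9 fy -0.7 fz 5.2 x 12.6 y -0.6 z 32.31
fence (np.float64(58.086796867636274), np.int64(63)) (np.float64(70.93161801670169), np.int64(68))
49.0 cmd 16.2 33.4 fx -11.2 fy -0.6 fz 5.6 x 12.5 y -0.6 z 32.29
[-0.0006 -0.0004  0.0009  0.0018  0.0018  0.0001] 0.0171536313733108
```

View pics/f9.png

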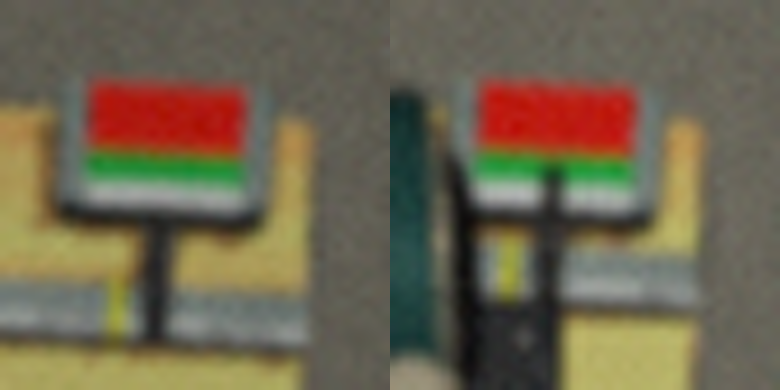

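The fence has moved 12.8 mm by camera and 12.5 mm by arm pose, with the pointer tip mid-green at (552,168). It is steady, so I'm handing in.

```bash
python3 -c "
from cell import order;print(order.close_job())"
```

```text
the job is handed in; nothing more can be done
None
```

I handed the job in at about 49 s of the 72 s allowed. The chips are off the plate, the scraper is on the table, and the arm is still holding the bracket against the fence.

**Chips:** All four lie flat on the table just left of the jig. The first pass failed because the scraper came down on the fence top and pitched about 18° in the grip. It pressed on the jig with about 30 N and cleared only one chip. I set it down level, regripped it and swept again with more clearance, which cleared the other three. The scraper was then put down about 5 cm from where it started.

**Bracket:** I first brought it to the jig turned half round, and corrected that in the air before lowering. While lowering it, the push on the plate briefly reached about 17 N.

**Last checks:**

| Check | Result |
|---|---|
| Fence travel | 12.8 mm by camera, 12.5 mm by arm pose (green is 7.5–17.5 mm) |
| Right pointer | mid-green |
| Wrist force along the push | 11–12 N, part of it friction on the plate (12.5 mm of spring is 10 N) |
| Push down on the plate | about 5 N |
| Off-centre between the marks | about 1 mm by tool pose |
| Squareness to the fence | 0.1° off the measured jig angle, checked before lowering |
| Steadiness | arm still, web held at 17 mm finger opening |

**Not confirmed:** The arm hid the left pointer in the last pictures. I relied on the fence sliding without turning. I did not measure the mug, tape and parcel again, but the arm never went near them. The tape and parcel looked unmoved in later top views.

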